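Walk the counter showcase home and bolt it

ROBOT

A 6-joint arm with a two-finger parallel gripper is mounted at the origin on the work surface. World frame = base frame: x ahead of the robot, y to its left, z up, the work surface at z = 0. Lengths are in m, angles in degrees, forces in N, time in s.
With the tool pointing down it reaches from about 0.375 to 0.9 m from the base axis. Payload 3.1 kg.
Tool frame: the origin (TCP) lies at the very end of the fingers, on their centre line; the grasp point (between the pads) lies behind it (bot.grip_depth is the z of the grasp point in the tool frame, in m); z points along the fingers, y is the direction in which the jaws open and shut (so a half turn about z gives the same grasp; the last joint's range is limited). The gripper opens to 87 mm and grips with 3 to 60 N. Pads are 19 mm wide; open, the fingers measure 117 mm over their backs; the gripper's body (75 mm by 190 mm) begins 51 mm behind the grasp point.
Start: joints at [61.163, 30.224, 82.088, -0, 67.689, -10.227], TCP at [0.199, 0.592, 0.223] pointing down, gripper open.
Joint ranges: [-176.69, 176.69], [-43.24, 126.21], [12.49, 139.97], [-82, 262], [0, 151.66], [-163.58, 163.58]. Speed limits (degrees/s): [159.86, 159.86, 180, 180, 180, 180].

INTERFACE

Orientations are given as a 3x3 rotation matrix whose columns are the frame's x, y, z axes.
In Python, from rig import bot, vision gives the robot as it stands. The module is installed in compiled form; this text tells all that it offers.
- The arm moves only by the shell command python3 -m jog 'ROWS'. ROWS is JSON, a list of rows, each a list of 3 entries, a list of its own where there are three numbers: the shift along the tool's x, y, z in mm, then the turn, a rotation vector about the tool's x, y, z in degrees, then the closure, from 0 (fully open) to 1 (shut). In form: [[[dx, dy, dz], [wx, wy, wz], fingers], ...]. A call has 1 to 12 rows; each row is the pose to reach, as a shift and turn from the pose commanded when the call began, along the tool's axes at that moment; what a row does not reach only later rows make up. A row lasts 1/12 s, in which the tool goes at most 41.7 mm and 7.16 degrees, less where a joint would pass 70% of its speed; a pose out of reach is approached as far as the arm can. A call with a gripper value outside its range is refused whole. The fingers move at their own pace and stop on an object; the grip force is fixed at half the most. Time passes only in rows, so rows that repeat a pose let the fingers close. It gives the time, the measured TCP pose, the force and the opening at its end, in the units of the state.
- bot.read_state(): the state, without advancing time (a new reading comes with each control period).
- vision.capture(name): name is "scene" or "side" or "wrist"; returns the picture (420x560x3 uint8, red, green, blue); there is no depth.
- vision.camera_info(name): a dict with "intrinsics" (3x3 intrinsics, pixels), "camera_from_world" (4x4, takes a point from world to camera coordinates); the wrist camera has in their place "mount" (4x4, takes a point from camera to tool coordinates, whose origin is the TCP and whose axes are the flange's). Camera axes: x right, y up, looking along -z (the intrinsics and any distortion apply to the point x, -y, -z); pixel columns grow to the right and rows downward; lengths in m; the calibration is good to about 2 mm. A picture is of the moment at which its call begins: read the wrist's pose just before it. camera_info takes no time and is no camera call.
- bot.hand_in(): hands the job in, once; it reports no verdict.
The state is a dict: "time_s": time; "joint_positions": joint angles; "qvel": joint speeds; "tau": joint torques, N m; "position": TCP position; "tcp_rot": TCP orientation; "force": force on the tool from outside, world axes, zero at the start; "moment": the same for the moment, N m; "opening": opening from 0.0 (shut) to 1.0 (fully open).
Only numpy, scipy, OpenCV 4.12 (cv2) and the standard library are available. Lean on these libraries where they do the work, as an engineer would, in place of code of your own. Each camera call takes 0.05 s, during which the arm holds its last target. There are 200 camera calls.

TASK

Walk the heavy showcase away from you into its aluminium bay by pushing its two dark steel corner posts in turn, a little at a time, until it is pressed firmly against the bay's stop bar and sits square and flush on it at both far corners. Push gently throughout, for it is full of glass, and never touch the glass window between the posts. Then slide the red-knobbed bolt fully across behind it and let go, leaving the other things on the counter where they are.

Things in the scene. Friction and masses are not known exactly. Their poses are not given: they have to be found in the camera images.
- showcase: low flat steel and glass showcase of packets, about 1.1 kg (weight and counter grip vary by a quarter), 130 deep (x) by 260 wide (y) by 70 high; origin at the centre of its underside; x away from the robot, y left, z up. Slides on the bare counter; one corner pushed alone turns it as well as advancing it; takes some 3 to 10 N pushed level or rising, more if borne down on; over 30 N is too hard
- window: fragile glass pane in the middle of the showcase's near face, between the posts, 158 wide (y) by 52 high (z), flush with the posts; origin at its centre, axes as the showcase; not to be touched
- near_left (a point): push point on the left near post, 30 above the counter, at showcase x = -65, y = 107; axes as the showcase. The near face (x = -65) is a plain upright plane: dark steel posts, full height, 50 wide, at y = 80 to 130 and -80 to -130, the window between
- near_right (a point): push point on the right near post: on the near face (showcase x = -65), y = -107, 30 above the counter; axes as the showcase. Home, the near face stands as far from the stop bar as the showcase is deep: at bay x = -148 to -130
- far_left (a point): bottom far left corner of the showcase, x = 65, y = 130; axes as the showcase
- far_right (a point): bottom far right corner of the showcase, x = 65, y = -130; axes as the showcase
- bay: aluminium bay on the counter, open towards the robot; origin on the counter; x away from the robot, y left, z up. Two fixed cheeks 22 high, inner faces at y = 137 and -137 from x = 8 back to x = -55, then flaring to y = 155 and -155 at x = -88. Between them a rigid stop bar along y, 290 wide, 30 high, clamped square, its near face anywhere from x = -18 to 0: not measured, to be found by feel
- bolt (a joint): how far the bolt is slid across, m: 0 = drawn back, 0.055 = fully across (its hard end). It runs along the bay's +y with about 2 N of friction and stays where left; a showcase standing out of the bay blocks it. Its grey guide, 52 high, stands right of the mouth at bay x = -140 to -180, y = -160 to -250
- bolt_knob (a point): in the upper part of the bolt's upright red knob (16 in diameter, top 84 above the counter), 74 above the counter, at bay x = -160, y = -200 + the bolt's travel; the part above 52 stands free of the guide. The steel rod, 11 thick, 40 above the counter, ends 50 in the bay's +y from the knob axis; axes as the bay
- sweet_jar: amber glass jar with red lid, 84 in diameter, 115 high, left of the bay; origin at the centre of its underside; leave alone
- pen_cup: green open cup, 72 in diameter, 85 high, right of the bay; origin at the centre of its underside; leave alone
- soap_carton: red carton 60 x 120 x 55 high beyond the stop; origin at the centre of its underside; leave alone
- card_reader: black card reader with grey keys, 150 x 75 x 25 high, on the left; origin at the centre of its underside; leave alone
- stapler: red and black stapler, 130 x 34 x 50 high, on the right; origin at the centre of its underside; leave alone
- balm_tin: blue tin, 56 in diameter, 45 high, on the left; origin at the centre of its underside; leave alone

How it is judged:
By the outcome, as a careful person would: the job done as asked, in the order asked, and still so for the second after the job is handed in, with the robot touching nothing.
It also fails if it takes over 72 s, if anything falls off the work surface, if the arm or the gripper's body presses on something with over 40 N, if the wrist force passes 120 N, or if a joint passes its speed limit or range.

## Working session

There is one attempt and no reset: what is moved stays moved. The work goes in short steps, Python scripts to look and compute and a shell command to move; the robot and the scene stay as the last step left them, time stands still between calls to the robot, and variables do not carry over. Pictures are saved under pics/ and viewed, about 8 in all and at most 12, crops included, and the job is handed in when it is done.

```bash
mkdir -p pics; python3 - <<'E'
from rig import bot, vision
import cv2, numpy as np
np.set_printoptions(precision=4,suppress=True)
for n in("scene","side"):
    im=vision.capture(n); cv2.imwrite(f"pics/{n}0.png",im[:,:,::-1])
    i=vision.camera_info(n); print(n,i)
a=cv2.imread("pics/scene0.png");b=cv2.imread("pics/side0.png")
print(bot.read_state(), bot.grip_depth)
E
```

```text
scene {'intrinsics': array([[408.6458,   0.    , 273.2593],
       [  0.    , 408.6458, 205.8668],
       [  0.    ,   0.    ,   1.    ]]), 'camera_from_world': array([[-0.3885,  0.9214, -0.008 ,  0.2076],
       [-0.7166, -0.2967,  0.6312,  0.3531],
       [ 0.5792,  0.2509,  0.7756, -1.8013],
       [ 0.    ,  0.    ,  0.    ,  1.    ]])}
side {'intrinsics': array([[477.5337,   0.    , 283.3637],
       [  0.    , 477.5337, 208.29  ],
       [  0.    ,   0.    ,   1.    ]]), 'camera_from_world': array([[ 0.9998, -0.0118,  0.0167, -0.5818],
       [-0.004 ,  0.689 ,  0.7248, -0.075 ],
       [-0.02  , -0.7247,  0.6888, -1.3756],
       [ 0.    ,  0.    ,  0.    ,  1.    ]])}
{'time_s': 0.1, 'joint_positions': array([ 61.1628,  30.2733,  82.1505,  -0.0002,  67.6902, -10.2263]), 'qvel': array([-0.0342, -0.1724, -0.1786, -0.0375,  0.0067, -0.0211]), 'tau': array([ -0.0002, -44.0986, -17.715 ,   0.0634,   0.0534,  -0.0001]), 'position': array([0.1991, 0.5917, 0.2217]), 'tcp_rot': array([[-0.9477,  0.3191, -0.001 ],
       [ 0.3191,  0.9477, -0.0017],
       [ 0.0003, -0.002 , -1.    ]]), 'force': array([0.2201, 0.1316, 0.8809]), 'moment': array([ 0.0051,  0.0246, -0.0284]), 'opening': 1.0009509163180184} -0.0187
```

View pics/scene0.png

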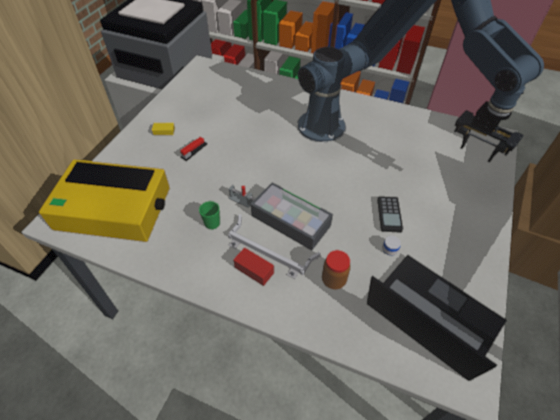

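View pics/side0.png

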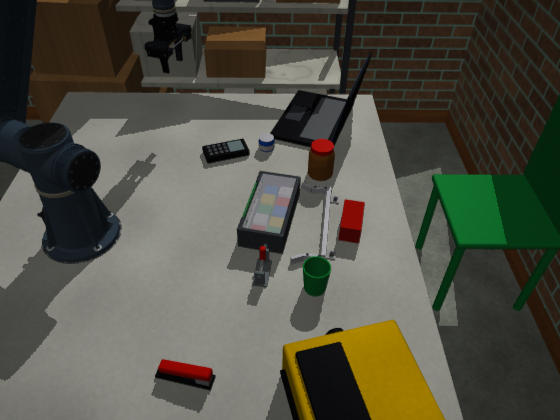

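The scene view, taken from the far side, shows the showcase at about (290,213), the bay bar at (268,248) and the red knob at (243,190). The side view shows the showcase at (270,210), the bar at (327,225) and the knob at (263,253). I'll enlarge both.

```bash
python3 - <<'E'
import cv2, numpy as np
a=cv2.imread("pics/scene0.png")[170:290,215:365];b=cv2.imread("pics/side0.png")[160:280,230:380]
# both 150x120 -> x5 =750x600; two separate
cv2.imwrite("pics/c1.png",cv2.resize(a,None,fx=5,fy=5,interpolation=cv2.INTER_CUBIC))
cv2.imwrite("pics/c2.png",cv2.resize(b,None,fx=5,fy=5,interpolation=cv2.INTER_CUBIC))
E
```

```text
(no output)
```

View pics/c1.png

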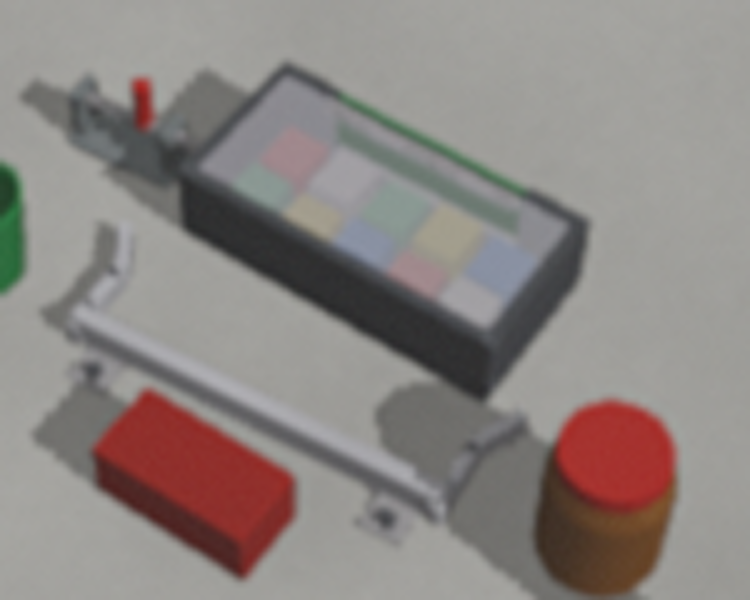

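View pics/c2.png

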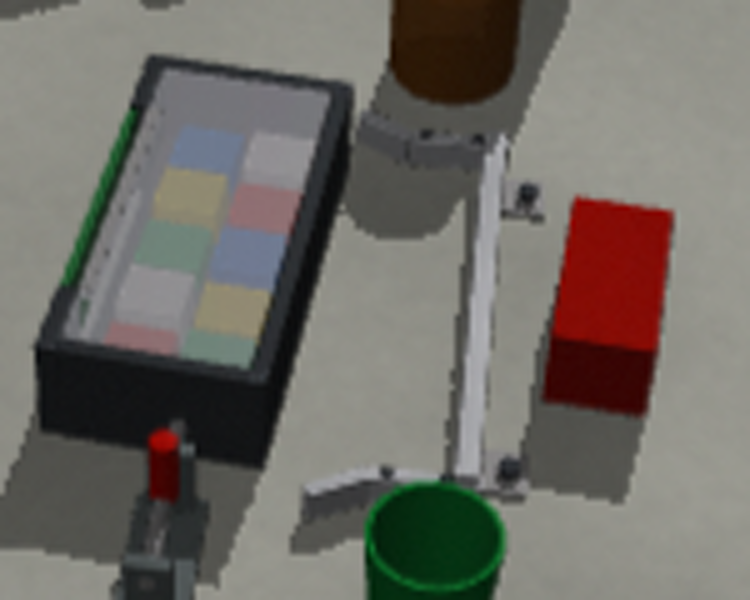

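c1 shows the showcase top corners at (288,65), (588,222), (490,338) and (185,170), the bar ends at about (80,312) and (440,497), and the knob top at (142,82). c2 shows the top corners at (150,60), (352,85), (265,378) and (40,345), the bar ends at (497,138) and (467,480), and the knob top at (163,438).

```bash
cat > h.py <<'E'
import numpy as np, cv2
from rig import bot, vision
np.set_printoptions(precision=4,suppress=True)
def ray(n,u,v):
    i=vision.camera_info(n);K=i["intrinsics"];T=i["camera_from_world"]
    d=np.linalg.inv(K)@[u,v,1];d=np.array([d[0],-d[1],-d[2]])
    return -T[:3,:3].T@T[:3,3], T[:3,:3].T@d
def plane(n,u,v,z):
    c,d=ray(n,u,v);return c+d*(z-c[2])/d[2]
def tri(r1,r2):
    A=np.zeros((3,3));b=np.zeros(3)
    for c,d in(r1,r2):
        d=d/np.linalg.norm(d);P=np.eye(3)-np.outer(d,d);A+=P;b+=P@c
    return np.linalg.solve(A,b)
E
python3 - <<'E'
from h import *
p1=lambda u,v:((u+.5)/5-.5+215,(v+.5)/5-.5+170)
p2=lambda u,v:((u+.5)/5-.5+230,(v+.5)/5-.5+160)
pts=dict(NR=((288,65),(40,345),.07),NL=((588,222),(150,60),.07),FL=((490,338),(352,85),.07),FR=((185,170),(265,378),.07),
 knob=((142,82),(163,438),.084),barL=((440,490),(497,138),.03),barR=((82,310),(467,480),.03),flareR=((115,225),(308,488),.022),flareL=((522,418),(365,118),.022),
 boltguideR=((72,110),(125,565),.052))
for k,(a,b,z) in pts.items():
    print(k,"tri",tri(ray("scene",*p1(*a)),ray("side",*p2(*b))),"scene",plane("scene",*p1(*a),z)[:2],"side",plane("side",*p2(*b),z)[:2])
E
```

```text
NR tri [ 0.4531 -0.0395  0.0687] scene [ 0.4516 -0.0385] side [ 0.4551 -0.0428]
NL tri [0.5078 0.2076 0.0684] scene [0.5071 0.2084] side [0.5092 0.2038]
FL tri [0.6311 0.178  0.0749] scene [0.624  0.1785] side [0.6341 0.1805]
FR tri [ 0.5755 -0.0665  0.0721] scene [ 0.5709 -0.0665] side [ 0.5779 -0.067 ]
knob tri [ 0.5226 -0.1234  0.0862] scene [ 0.5185 -0.1239] side [ 0.5241 -0.123 ]
barL tri [0.7244 0.1802 0.03  ] scene [0.7212 0.1815] side [0.7267 0.1775]
barR tri [ 0.6845 -0.0983  0.0264] scene [ 0.6823 -0.0953] side [ 0.6875 -0.1047]
flareR tri [ 0.6025 -0.1081  0.0259] scene [ 0.6014 -0.1102] side [ 0.6016 -0.1037]
flareL tri [0.6442 0.2104 0.0193] scene [0.6441 0.2114] side [0.6453 0.2055]
boltguideR tri [ 0.5142 -0.1779  0.0372] scene [ 0.5377 -0.1737] side [ 0.5055 -0.1812]
```

```bash
python3 - <<'E'
from h import *
i=vision.camera_info("wrist");print(i)
p1=lambda u,v:((u+.5)/5-.5+215,(v+.5)/5-.5+170)
print("jar",plane("scene",*p1(612,455),.115)[:2])
th=np.radians(-7.8);R=np.array([[-np.cos(th),-np.sin(th),0],[-np.sin(th),np.cos(th),0],[0,0,-1]])
s=bot.read_state();print("R\n",R)
R0=s["tcp_rot"]
from scipy.spatial.transform import Rotation as Ro
print("turn",np.degrees(Ro.from_matrix(R0.T@R).as_rotvec()))
for t in([.52,.06,.33],[.60,.06,.30]):
    t=np.array(t);print("shift",R0.T@(t-s["position"])*1000)
    K=i["intrinsics"];M=i["mount"]
    for k,p in dict(NL=[.508,.208,.07],NR=[.453,-.04,.07],FL=[.631,.178,.07],FR=[.5755,-.0665,.07],knob=[.5226,-.123,.084],bL=[.7244,.18,.03],bR=[.6845,-.0983,.03]).items():
        q=R.T@(np.array(p)-t);q=M[:3,:3].T@(q-M[:3,3]);print(k,(K@[q[0],-q[1],-q[2]])/(-q[2]))
E
```

```text
{'intrinsics': array([[373.0908,   0.    , 275.1812],
       [  0.    , 373.0908, 211.688 ],
       [  0.    ,   0.    ,   1.    ]]), 'mount': array([[-0.0008,  0.9548,  0.2972,  0.0817],
       [ 1.    ,  0.0007,  0.0006,  0.0009],
       [ 0.0004,  0.2972, -0.9548, -0.1624],
       [ 0.    ,  0.    ,  0.    ,  1.    ]])}
jar [0.7073 0.2824]
R
 [[-0.9907  0.1357  0.    ]
 [ 0.1357  0.9907  0.    ]
 [ 0.      0.     -1.    ]]
turn [ -0.11    -0.0306 -10.8109]
shift [-473.7827 -401.7201 -107.7137]
NL [403.9413 141.9455   1.    ]
NR [176.5484 123.0592   1.    ]
FL [382.7685 246.1808   1.    ]
FR [176.7897 229.5093   1.    ]
knob [114.7827 196.6188   1.    ]
bL [379.7814 296.3965   1.    ]
bR [178.4156 295.3819   1.    ]
shift [-549.6098 -376.1303  -77.7903]
NL [411.1626  63.9164   1.    ]
NR [150.9043  40.9802   1.    ]
FL [386.5792 188.8856   1.    ]
FR [153.577 169.108   1.   ]
knob [ 81.1613 127.2386   1.    ]
bL [382.7264 252.7078   1.    ]
bR [158.9305 251.5469   1.    ]
```

```bash
python3 -m jog '[[[-474,-402,-50],[0,0,-10.8],1],[[-474,-402,-50],[0,0,-10.8],1],[[-474,-402,-50],[0,0,-10.8],1],[[-474,-402,-50],[0,0,-10.8],1],[[-474,-402,-50],[0,0,-10.8],1],[[-474,-402,-50],[0,0,-10.8],1],[[-474,-402,-50],[0,0,-10.8],1],[[-474,-402,-50],[0,0,-10.8],1],[[-474,-402,-50],[0,0,-10.8],1],[[-474,-402,-50],[0,0,-10.8],1],[[-474,-402,-50],[0,0,-10.8],1],[[-474,-402,-50],[0,0,-10.8],1]]'
```

```text
time_s: 1.1
position: [0.4568, 0.164, 0.2626]
tcp_rot: [[-0.991, 0.136, -0.001], [0.136, 0.991, 0.0], [0.001, -0.0, -1.0]]
force: [1.1, 1.5, -1.2]
opening: 0.177
```

```bash
python3 -m jog '[[[-35,-45,0],[0,0,0],1],[[-60,-75,0],[0,0,0],1],[[-60,-75,0],[0,0,0],1],[[-60,-75,0],[0,0,0],1],[[-60,-75,0],[0,0,0],1]]'; python3 - <<'E'
from h import *
s=bot.read_state();im=vision.capture("wrist")
print(s["position"],s["tcp_rot"],s["force"],s["qvel"])
np.savez("w1.npz",p=s["position"],R=s["tcp_rot"])
cv2.imwrite("pics/w1.png",im[:,:,::-1])
cv2.imwrite("pics/w1b.png",cv2.resize(im[:,:,::-1],(800,600),interpolation=cv2.INTER_CUBIC))
E
```

```text
time_s: 1.52
position: [0.5052, 0.0833, 0.262]
tcp_rot: [[-0.99, 0.138, -0.002], [0.138, 0.99, 0.001], [0.002, 0.001, -1.0]]
force: [0.0, 0.6, -0.4]
opening: 0.003
[0.5052 0.0833 0.262 ] [[-0.9904  0.1379 -0.002 ]
 [ 0.1379  0.9904  0.0008]
 [ 0.0021  0.0005 -1.    ]] [ 0.0057  0.6475 -0.389 ] [ 2.3129 -0.9703  1.3215  0.2974  0.303   0.0393]
```

View pics/w1b.png

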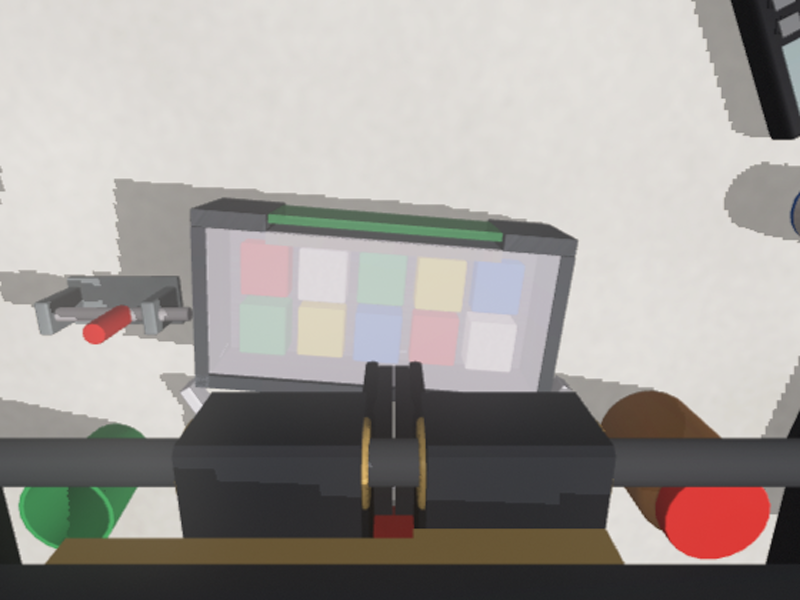

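The wrist view has image-up towards the robot. The near top edge of the showcase runs from about (191,209) to (576,239), the knob top is at (95,333), the rod tip at (190,314), and the guide ends at x≈40 and 160. The gripper hides the bar.

```bash
cat >> h.py <<'E'
def wplane(u,v,z,p,R):
    i=vision.camera_info("wrist");K=i["intrinsics"];M=i["mount"]
    d=np.linalg.inv(K)@[u,v,1];d=np.array([d[0],-d[1],-d[2]])
    c=p+R@M[:3,3];d=R@M[:3,:3]@d
    return c+d*(z-c[2])/d[2]
O=np.array([.7106,.0393]);th=np.radians(-7.8)
B=np.array([[np.cos(th),-np.sin(th)],[np.sin(th),np.cos(th)]])
bay=lambda p:(np.asarray(p)[:2]-O)@B
E
python3 - <<'E'
from h import *
d=np.load("w1.npz")
f=lambda u,v:((u+.5)*.7-.5,(v+.5)*.7-.5)
for k,u,v,z in(("NR",191,209,.07),("NL",576,239,.07),("FLtop",553,391,.07),("FRtop",194,386,.07),("knob",95,333,.084),("rodtip",190,314,.04),("flareR",160,397,.022),("guideL",160,302,.052),("guideR",42,303,.052)):
    w=wplane(*f(u,v),z,d["p"],d["R"]);print(k,w,"bay",bay(w))
print("tcp",bay(d["p"]))
for k,p in dict(NR=[.4531,-.0395],NL=[.5078,.2076],FL=[.6311,.178],FR=[.5755,-.0665],knob=[.5226,-.1234],barL=[.7244,.1802],barR=[.6845,-.0983],fR=[.6025,-.1081],fL=[.6442,.2104]).items():print(k,bay(p))
E
```

```text
NR [ 0.4507 -0.0433  0.07  ] bay [-0.2463 -0.1171]
NL [0.5061 0.2078 0.07  ] bay [-0.2255  0.1392]
FLtop [0.6169 0.1867 0.07  ] bay [-0.1129  0.1333]
FRtop [ 0.5764 -0.0732  0.07  ] bay [-0.1177 -0.1297]
knob [ 0.5224 -0.1235  0.084 ] bay [-0.1644 -0.1868]
rodtip [ 0.5301 -0.0756  0.04  ] bay [-0.1633 -0.1383]
flareR [ 0.6028 -0.1267  0.022 ] bay [-0.0843 -0.1791]
guideL [ 0.5147 -0.0896  0.052 ] bay [-0.1766 -0.1543]
guideR [ 0.5035 -0.1754  0.052 ] bay [-0.1761 -0.2408]
tcp [-0.2095  0.0157]
NR [-0.2444 -0.113 ]
NL [-0.2238  0.1392]
FL [-0.0976  0.1266]
FR [-0.1195 -0.1232]
knob [-0.1642 -0.1867]
barL [-0.0055  0.1415]
barR [-0.0072 -0.1399]
fR [-0.0871 -0.1607]
fL [-0.089   0.1605]
```

```bash
python3 -m jog '[[[22,-35,0],[0,0,0],1],[[44,-70,5],[0,0,0],1],[[65,-100,20],[0,0,0],1],[[65,-111,60],[0,0,0],1],[[65,-111,100],[0,0,0],1],[[65,-111,140],[0,0,0],1],[[65,-111,180],[0,0,0],1],[[65,-111,205],[0,0,0],1],[[65,-111,220],[0,0,0],1],[[65,-111,230],[0,0,0],1],[[65,-111,230],[0,0,0],1],[[65,-111,230],[0,0,0],1]]'; python3 -c "
from h import *
s=bot.read_state();print(bay(s['position']),s['position'][2],s['force'])"
```

```text
time_s: 2.57
position: [0.4255, -0.0161, 0.0325]
tcp_rot: [[-0.991, 0.134, -0.002], [0.134, 0.991, 0.001], [0.002, 0.0, -1.0]]
force: [0.8, 0.1, -1.2]
opening: 0.003
[-0.275  -0.0936] 0.03249233213666794 [ 0.7822  0.0843 -1.1512]
```

```bash
python3 -m jog '[[[-6,0,0],[0,0,0],1],[[-12,0,0],[0,0,0],1],[[-15,0,0],[0,0,0],1],[[-17,0,0],[0,0,0],1],[[-18.5,0,0],[0,0,0],1],[[-20,0,0],[0,0,0],1],[[-21.5,0,0],[0,0,0],1],[[-23,0,0],[0,0,0],1],[[-24.5,0,0],[0,0,0],1],[[-26,0,0],[0,0,0],1],[[-27.5,0,0],[0,0,0],1],[[-29,0,0],[0,0,0],1]]'; python3 -c "
from h import *
s=bot.read_state();print(bay(s['position']),s['position'][2],s['force'])"
```

```text
time_s: 3.57
position: [0.4515, -0.0212, 0.0325]
tcp_rot: [[-0.991, 0.136, -0.007], [0.136, 0.991, 0.001], [0.007, 0.0, -1.0]]
force: [-7.0, -3.5, 3.4]
opening: 0.006
[-0.2485 -0.0951] 0.032531499772164386 [-7.0002 -3.4675  3.3676]
```

```bash
python3 -m jog '[[[-1,0,-0.3],[0,0,0],1],[[-2,0,-0.6],[0,0,0],1],[[-3,0,-0.8],[0,0,0],1],[[-4,0,-1],[0,0,0],1],[[-5,0,-1.2],[0,0,0],1],[[-6,0,-1.4],[0,0,0],1],[[-7,0,-1.6],[0,0,0],1],[[-8,0,-1.8],[0,0,0],1],[[-9,0,-2],[0,0,0],1],[[-10,0,-2],[0,0,0],1],[[-11,0,-2],[0,0,0],1],[[-12,0,-2],[0,0,0],1]]'; python3 -c "
from h import *
s=bot.read_state();print(bay(s['position']),s['position'][2],s['force'])"
```

```text
time_s: 4.57
position: [0.4667, -0.0232, 0.0346]
tcp_rot: [[-0.991, 0.136, -0.001], [0.136, 0.991, -0.0], [0.001, -0.0, -1.0]]
force: [-4.3, -1.0, -0.6]
opening: 0.002
[-0.2331 -0.0951] 0.03459889155253333 [-4.3064 -1.0492 -0.5957]
```

```bash
python3 -m jog '[[[15,0,2],[0,0,0],1],[[32,0,2],[0,0,0],1],[[32,30,2],[0,0,0],1],[[32,70,2],[0,0,0],1],[[32,110,2],[0,0,0],1],[[32,150,2],[0,0,0],1],[[32,185,2],[0,0,0],1],[[32,205,2],[0,0,0],1],[[28,207,2],[0,0,0],1],[[22,207,2],[0,0,0],1],[[15,207,2],[0,0,0],1],[[15,207,2],[0,0,0],1]]'; python3 - <<'E'
from h import *
s=bot.read_state();print(bay(s['position']),s['position'][2],s['force'])
im=vision.capture("scene");np.savez("s2.npz",im=im);cv2.imwrite("pics/s2.png",cv2.resize(im[170:290,215:365,::-1],None,fx=5,fy=5,interpolation=cv2.INTER_CUBIC))
E
```

```text
time_s: 5.57
position: [0.4835, 0.1829, 0.033]
tcp_rot: [[-0.99, 0.138, 0.005], [0.138, 0.99, 0.001], [-0.005, 0.001, -1.0]]
force: [0.7, -0.1, 0.1]
opening: 0.009
[-0.2445  0.1115] 0.03298056768643412 [ 0.6814 -0.1109  0.1029]
```

View pics/s2.png

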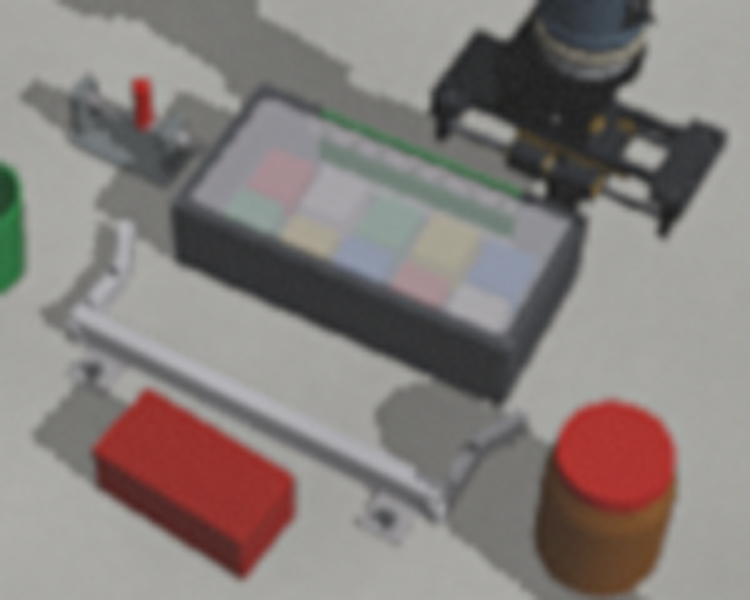

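The far top edge now runs from (175,205) to (508,338), with the near corners at about (265,90) and (583,225). The gripper is off the left post.

```bash
cat >> h.py <<'E'
c5=lambda u,v:((u+.5)/5-.5+215,(v+.5)/5-.5+170)
def show(pts,z):
    for k,(u,v) in pts.items(): print(k,bay(plane("scene",*c5(u,v),z)))
E
python3 - <<'E'
from h import *
print("old");show(dict(FR=(185,170),FL=(490,338),NR=(288,65),NL=(588,222)),.07)
print("new");show(dict(FR=(175,205),FL=(508,338),NR=(265,90),NL=(583,225)),.07)
show(dict(barR=(88,305),barL=(440,485),barRend=(72,322),barLend=(437,512)),.03)
show(dict(fR=(115,225),fR2=(130,228),fL=(522,418),fL2=(515,412)),.022)
print("knob");show(dict(k=(142,82)),.084)
E
```

```text
old
FR [-0.1241 -0.1238]
FL [-0.1047  0.1261]
NR [-0.246  -0.1123]
NL [-0.2246  0.1399]
new
FR [-0.0942 -0.1128]
FL [-0.1107  0.1363]
NR [-0.2166 -0.1141]
NL [-0.2205  0.1381]
barR [-0.0154 -0.136 ]
barL [-0.0121  0.1406]
barRend [ 0.002  -0.1374]
barLend [0.0064 0.1482]
fR [-0.0879 -0.1629]
fR2 [-0.0911 -0.1521]
fL [-0.0892  0.1615]
fL2 [-0.0911  0.1554]
knob
k [-0.1682 -0.1877]
```

```bash
python3 -m jog '[[[-5,1,0],[0,0,0],1],[[-9,1,0],[0,0,0],1],[[-11,1,0],[0,0,0],1],[[-12.5,1,0],[0,0,0],1],[[-14,1,0],[0,0,0],1],[[-15.5,1,-0.3],[0,0,0],1],[[-17,1,-0.5],[0,0,0],1],[[-18.5,1,-0.8],[0,0,0],1],[[-20,1,-1],[0,0,0],1],[[-21.5,1,-1.2],[0,0,0],1],[[-23,1,-1.4],[0,0,0],1],[[-24,1,-1.5],[0,0,0],1]]'; python3 -c "
from h import *
s=bot.read_state();print(bay(s['position']),s['position'][2],s['force'])"
```

```text
time_s: 6.62
position: [0.5042, 0.1816, 0.034]
tcp_rot: [[-0.991, 0.136, -0.0], [0.136, 0.991, 0.0], [0.0, 0.0, -1.0]]
force: [-3.2, 2.5, -2.1]
opening: 0.011
[-0.2238  0.113 ] 0.03397593915019069 [-3.2424  2.4605 -2.129 ]
```

```bash
python3 -m jog '[[[-1.2,0,0],[0,0,0],1],[[-2.4,0,0],[0,0,0],1],[[-3.6,0,0],[0,0,0],1],[[-4.8,0,0],[0,0,0],1],[[-6,0,0],[0,0,0],1],[[-7.2,0,0],[0,0,0],1],[[-8.4,0,0],[0,0,0],1],[[-9.6,0,0],[0,0,0],1],[[-11,0,0],[0,0,0],1],[[-12.2,0,0],[0,0,0],1],[[-13.5,0,0],[0,0,0],1],[[-14,0,0],[0,0,0],1]]'; python3 -c "
from h import *
s=bot.read_state();print(bay(s['position']),s['position'][2],s['force'])"
```

```text
time_s: 7.62
position: [0.5183, 0.1797, 0.0341]
tcp_rot: [[-0.991, 0.136, 0.0], [0.136, 0.991, 0.0], [-0.0, 0.0, -1.0]]
force: [-3.6, 2.1, -1.7]
opening: 0.005
[-0.2096  0.113 ] 0.0341267699946938 [-3.5638  2.0956 -1.7066]
```

```bash
python3 -m jog '[[[20,0,0],[0,0,0],1],[[45,-5,0],[0,0,0],1],[[50,-40,0],[0,0,0],1],[[50,-80,0],[0,0,0],1],[[50,-120,0],[0,0,0],1],[[50,-160,0],[0,0,0],1],[[50,-190,0],[0,0,0],1],[[48,-200,0],[0,0,0],1],[[42,-200,0],[0,0,0],1],[[36,-200,0],[0,0,0],1],[[33,-200,0],[0,0,0],1],[[33,-200,0],[0,0,0],1]]'; python3 -c "
from h import *
s=bot.read_state();print(bay(s['position']),s['position'][2],s['force'])"
python3 -m jog '[[[-2,0,0],[0,0,0],1],[[-4,0,0],[0,0,0],1],[[-6,0,0],[0,0,0],1],[[-8,0,0],[0,0,0],1],[[-9.5,0,-0.5],[0,0,0],1],[[-11,0,-0.5],[0,0,0],1],[[-12.5,0,-1],[0,0,0],1],[[-14,0,-1],[0,0,0],1],[[-15.5,0,-1],[0,0,0],1],[[-17,0,-1],[0,0,0],1],[[-18.5,0,-1],[0,0,0],1],[[-20,0,-1],[0,0,0],1]]'; python3 -c "
from h import *
s=bot.read_state();print(bay(s['position']),s['position'][2],s['force'])"
```

```text
time_s: 8.62
position: [0.4603, -0.0131, 0.0343]
tcp_rot: [[-0.991, 0.133, 0.003], [0.133, 0.991, -0.001], [-0.003, -0.0, -1.0]]
force: [-0.1, -0.8, 0.4]
opening: 0.003
[-0.2409 -0.0859] 0.034328468073155476 [-0.0643 -0.8362  0.3852]
time_s: 9.62
position: [0.4732, -0.0159, 0.0348]
tcp_rot: [[-0.991, 0.136, -0.01], [0.136, 0.991, 0.002], [0.01, 0.0, -1.0]]
force: [-7.7, -2.6, 3.5]
opening: 0.009
[-0.2277 -0.0869] 0.034783601093236236 [-7.7378 -2.6056  3.5264]
```

```bash
python3 -m jog '[[[-1.2,0,-0.2],[0,0,0],1],[[-2.4,0,-0.4],[0,0,0],1],[[-3.6,0,-0.6],[0,0,0],1],[[-4.8,0,-0.8],[0,0,0],1],[[-6,0,-1],[0,0,0],1],[[-7.2,0,-1],[0,0,0],1],[[-8.4,0,-1],[0,0,0],1],[[-9.6,0,-1],[0,0,0],1],[[-10.8,0,-1],[0,0,0],1],[[-12,0,-1],[0,0,0],1],[[-12,0,-1],[0,0,0],1],[[-12,0,-1],[0,0,0],1]]'; python3 - <<'E'
from h import *
s=bot.read_state();print(bay(s['position']),s['position'][2],s['force'])
im=vision.capture("scene");cv2.imwrite("pics/s3.png",cv2.resize(im[170:290,215:365,::-1],None,fx=5,fy=5,interpolation=cv2.INTER_CUBIC))
E
```

```text
time_s: 10.62
position: [0.4904, -0.0183, 0.0362]
tcp_rot: [[-0.991, 0.136, 0.001], [0.136, 0.991, -0.0], [-0.001, -0.0, -1.0]]
force: [-2.5, -1.8, -1.6]
opening: 0.001
[-0.2103 -0.087 ] 0.03616639192793317 [-2.5475 -1.8413 -1.5632]
```

View pics/s3.png

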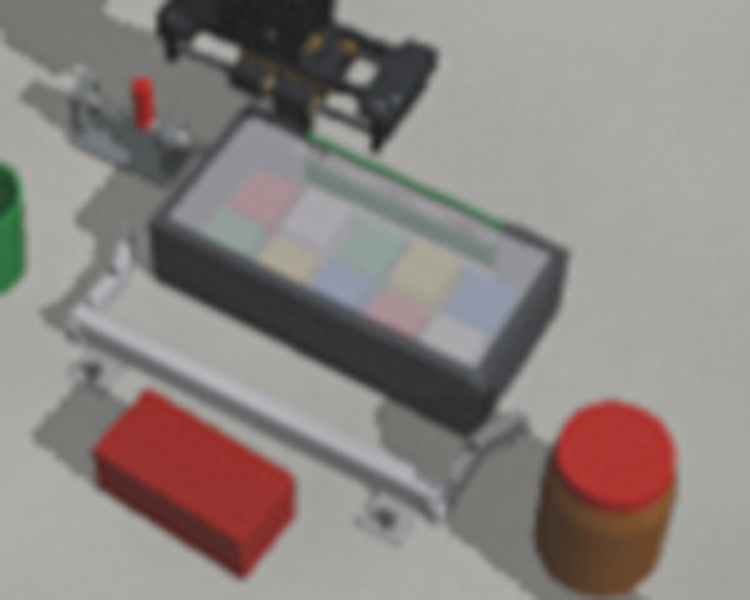

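```bash
python3 - <<'E'
from h import *
show(dict(FR=(153,225),FL=(480,377),NR=(252,110),NL=(568,253),winR=(312,135),winL=(500,222)),.07)
show(dict(FRb=(158,278),FLb=(480,432)),.0)
E
```

```text
FR [-0.0718 -0.1164]
FL [-0.0742  0.1346]
NR [-0.1955 -0.1122]
NL [-0.1936  0.1397]
winR [-0.1968 -0.0631]
winL [-0.1942  0.0878]
FRb [-0.0769 -0.1206]
FLb [-0.0784  0.1373]
```

The showcase is nearly square to the bay with its centre about 5 mm to the left. The far corners are about 60 mm short of the bar at (153,225) and (480,377), and the finger sat about 5 mm clear of the window. I'll use a more outboard contact from here and walk it with the left side leading.

```bash
python3 -m jog '[[[12,0,1],[0,0,0],1],[[24,0,1],[0,0,0],1],[[24,35,1],[0,0,0],1],[[24,75,1],[0,0,0],1],[[24,115,1],[0,0,0],1],[[24,155,1],[0,0,0],1],[[24,185,1],[0,0,0],1],[[24,204,1],[0,0,0],1],[[18,204,1],[0,0,0],1],[[12,204,1],[0,0,0],1],[[9,204,1],[0,0,0],1],[[7,204,1],[0,0,0],1]]'; python3 -c "
from h import *
s=bot.read_state();print(bay(s['position']),s['position'][2],s['force'])"
python3 -m jog '[[[-1.5,0,0],[0,0,0],1],[[-3,0,0],[0,0,0],1],[[-4.5,0,0],[0,0,0],1],[[-6,0,0],[0,0,0],1],[[-7.5,0,-0.3],[0,0,0],1],[[-9,0,-0.5],[0,0,0],1],[[-10.5,0,-0.7],[0,0,0],1],[[-12,0,-1],[0,0,0],1],[[-13.5,0,-1],[0,0,0],1],[[-15,0,-1],[0,0,0],1],[[-16.5,0,-1],[0,0,0],1],[[-18,0,-1],[0,0,0],1]]'; python3 -c "
from h import *
s=bot.read_state();print(bay(s['position']),s['position'][2],s['force'])"
```

```text
time_s: 11.67
position: [0.5122, 0.1838, 0.0353]
tcp_rot: [[-0.99, 0.138, 0.002], [0.138, 0.99, 0.0], [-0.002, 0.001, -1.0]]
force: [0.8, 0.1, -0.5]
opening: 0.0
[-0.2162  0.1162] 0.03531517960650368 [ 0.8226  0.1183 -0.4517]
time_s: 12.67
position: [0.5239, 0.1832, 0.0358]
tcp_rot: [[-0.991, 0.136, -0.009], [0.136, 0.991, 0.0], [0.009, -0.001, -1.0]]
force: [-6.2, 4.3, 3.8]
opening: 0.002
[-0.2045  0.1172] 0.03581406795611889 [-6.2389  4.3472  3.8452]
```

```bash
python3 -m jog '[[[-1,0,-0.2],[0,0,0],1],[[-2,0,-0.4],[0,0,0],1],[[-3,0,-0.6],[0,0,0],1],[[-4,0,-0.8],[0,0,0],1],[[-5,0,-1],[0,0,0],1],[[-6,0,-1],[0,0,0],1],[[-7,0,-1],[0,0,0],1],[[-8,0,-1],[0,0,0],1],[[-9,0,-1],[0,0,0],1],[[-9,0,-1],[0,0,0],1]]'; python3 -c "
from h import *
s=bot.read_state();print(bay(s['position']),s['position'][2],s['force'])"
python3 -m jog '[[[15,0,1],[0,0,0],1],[[34,-3,1],[0,0,0],1],[[38,-40,1],[0,0,0],1],[[38,-80,1],[0,0,0],1],[[38,-120,1],[0,0,0],1],[[38,-160,1],[0,0,0],1],[[38,-195,1],[0,0,0],1],[[38,-212,1],[0,0,0],1],[[34,-212,1],[0,0,0],1],[[30,-212,1],[0,0,0],1],[[28,-212,1],[0,0,0],1],[[27,-212,1],[0,0,0],1]]';python3 -c "
from h import *
s=bot.read_state();print(bay(s['position']),s['position'][2],s['force'])"
```

```text
time_s: 13.5
position: [0.5377, 0.1811, 0.0371]
tcp_rot: [[-0.991, 0.136, 0.001], [0.136, 0.991, 0.0], [-0.001, 0.0, -1.0]]
force: [-2.9, 2.0, -1.7]
opening: 0.004
[-0.1905  0.117 ] 0.037123330951629084 [-2.9415  2.0155 -1.6797]
time_s: 14.5
position: [0.4833, -0.0248, 0.0364]
tcp_rot: [[-0.991, 0.134, 0.002], [0.134, 0.991, -0.001], [-0.003, -0.001, -1.0]]
force: [0.3, 0.5, -0.7]
opening: 0.003
[-0.2165 -0.0944] 0.03641991570399647 [ 0.2551  0.5198 -0.6831]
```

```bash
python3 -m jog '[[[-1.5,0,3],[0,0,0],1],[[-3,0,5],[0,0,0],1],[[-4.5,0,5],[0,0,0],1],[[-6,0,5],[0,0,0],1],[[-7.5,0,5],[0,0,0],1],[[-9,0,4.5],[0,0,0],1],[[-10.5,0,4.2],[0,0,0],1],[[-12,0,4],[0,0,0],1],[[-13,0,4],[0,0,0],1],[[-14,0,4],[0,0,0],1],[[-15,0,4],[0,0,0],1],[[-16,0,4],[0,0,0],1]]'; python3 -c "
from h import *
s=bot.read_state();print(bay(s['position']),s['position'][2],s['force'])"
python3 -m jog '[[[-1,0,-0.2],[0,0,0],1],[[-2,0,-0.4],[0,0,0],1],[[-3,0,-0.6],[0,0,0],1],[[-4,0,-0.8],[0,0,0],1],[[-5,0,-1],[0,0,0],1],[[-5,0,-1],[0,0,0],1]]'; python3 -c "
from h import *
s=bot.read_state();print(bay(s['position']),s['position'][2],s['force'])"
```

```text
time_s: 15.5
position: [0.4972, -0.0275, 0.032]
tcp_rot: [[-0.991, 0.136, -0.001], [0.136, 0.991, 0.0], [0.001, -0.0, -1.0]]
force: [-3.9, -2.2, -0.3]
opening: 0.003
[-0.2024 -0.0951] 0.03204402639487161 [-3.9106 -2.1512 -0.3299]
time_s: 16.0
position: [0.5031, -0.0282, 0.0332]
tcp_rot: [[-0.991, 0.136, 0.001], [0.136, 0.991, -0.0], [-0.001, -0.0, -1.0]]
force: [-2.8, -0.7, -3.0]
opening: 0.005
[-0.1964 -0.095 ] 0.033178925018622435 [-2.7665 -0.7278 -2.9835]
```

```bash
python3 -m jog '[[[12,0,0],[0,0,0],1],[[20,3,0],[0,0,0],1],[[20,40,0],[0,0,0],1],[[20,80,0],[0,0,0],1],[[20,120,0],[0,0,0],1],[[20,160,0],[0,0,0],1],[[20,195,0],[0,0,0],1],[[20,212,0],[0,0,0],1],[[14,212,0],[0,0,0],1],[[8,212,0],[0,0,0],1],[[5,212,0],[0,0,0],1],[[4,212,0],[0,0,0],1]]'; python3 -c "
from h import *
s=bot.read_state();print(bay(s['position']),s['position'][2],s['force'])"
python3 -m jog '[[[-1.5,0,0],[0,0,0],1],[[-3,0,0],[0,0,0],1],[[-4.5,0,0],[0,0,0],1],[[-6,0,0],[0,0,0],1],[[-7.5,0,0],[0,0,0],1],[[-9,0,-0.5],[0,0,0],1],[[-10.5,0,-0.8],[0,0,0],1],[[-12,0,-1],[0,0,0],1],[[-13,0,-1],[0,0,0],1],[[-14,0,-1],[0,0,0],1],[[-15,0,-1],[0,0,0],1],[[-16,0,-1],[0,0,0],1]]'; python3 -c "
from h import *
s=bot.read_state();print(bay(s['position']),s['position'][2],s['force'])"
```

```text
time_s: 17.0
position: [0.5289, 0.1813, 0.0333]
tcp_rot: [[-0.99, 0.138, 0.002], [0.138, 0.99, 0.0], [-0.002, 0.0, -1.0]]
force: [0.9, -0.6, 0.3]
opening: 0.004
[-0.1993  0.1161] 0.03329406496616295 [ 0.884  -0.5989  0.2644]
time_s: 18.0
position: [0.5382, 0.181, 0.0338]
tcp_rot: [[-0.991, 0.136, -0.01], [0.136, 0.991, 0.0], [0.01, -0.001, -1.0]]
force: [-8.1, 3.7, 5.4]
opening: 0.008
[-0.1901  0.117 ] 0.0338494356712897 [-8.1247  3.7494  5.4321]
```

```bash
python3 -m jog '[[[-1,0,-0.4],[0,0,0],1],[[-2,0,-0.8],[0,0,0],1],[[-3,0,-1],[0,0,0],1],[[-4,0,-1.2],[0,0,0],1],[[-5,0,-1.4],[0,0,0],1],[[-6,0,-1.5],[0,0,0],1],[[-7,0,-1.5],[0,0,0],1],[[-8,0,-1.5],[0,0,0],1],[[-9,0,-1.5],[0,0,0],1],[[-10,0,-1.5],[0,0,0],1],[[-11,0,-1.5],[0,0,0],1]]'; python3 -c "
from h import *
s=bot.read_state();print(bay(s['position']),s['position'][2],s['force'])"
python3 -m jog '[[[15,0,1],[0,0,0],1],[[34,-3,1],[0,0,0],1],[[40,-40,1],[0,0,0],1],[[40,-80,1],[0,0,0],1],[[40,-120,1],[0,0,0],1],[[40,-160,1],[0,0,0],1],[[40,-195,1],[0,0,0],1],[[40,-212,1],[0,0,0],1],[[35,-212,1],[0,0,0],1],[[32,-212,1],[0,0,0],1],[[30,-212,1],[0,0,0],1],[[30,-212,1],[0,0,0],1]]';python3 - <<'E'
from h import *
s=bot.read_state();print(bay(s['position']),s['position'][2],s['force'])
im=vision.capture("scene");cv2.imwrite("pics/s4.png",cv2.resize(im[170:290,215:365,::-1],None,fx=5,fy=5,interpolation=cv2.INTER_CUBIC))
E
```

```text
time_s: 18.92
position: [0.5542, 0.1789, 0.0356]
tcp_rot: [[-0.991, 0.136, -0.0], [0.136, 0.991, 0.0], [0.0, 0.0, -1.0]]
force: [-2.3, 3.1, -2.5]
opening: 0.007
[-0.1739  0.117 ] 0.035597198645419326 [-2.3102  3.1256 -2.4616]
time_s: 19.92
position: [0.4973, -0.0267, 0.0349]
tcp_rot: [[-0.991, 0.134, 0.003], [0.134, 0.991, -0.001], [-0.003, -0.001, -1.0]]
force: [-0.6, -0.0, 0.4]
opening: 0.006
[-0.2023 -0.0944] 0.03493064566238285 [-0.6493 -0.0425  0.4301]
```

View pics/s4.png

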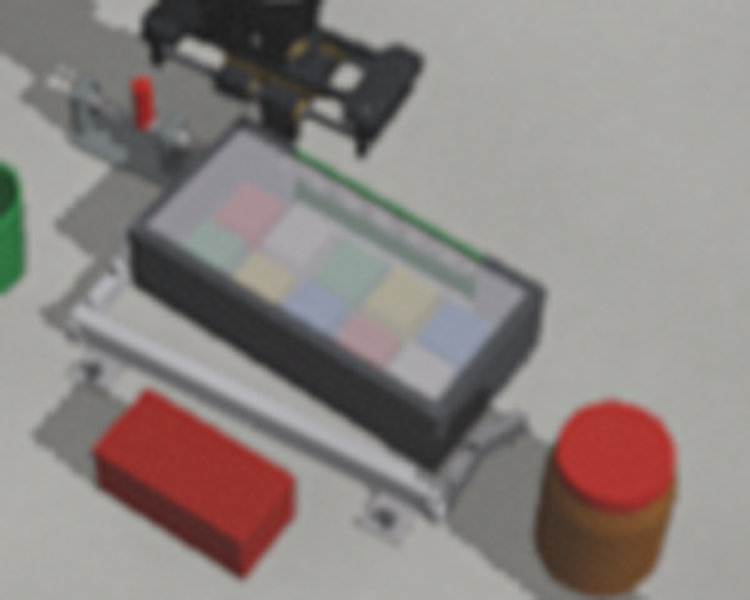

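```bash
python3 - <<'E'
from h import *
show(dict(FR=(133,232),FL=(437,412),NR=(240,124),NL=(545,290),winR=(298,155),winL=(482,258)),.07)
show(dict(FLb=(433,470)),.0)
E
```

```text
FR [-0.0598 -0.1249]
FL [-0.0365  0.1232]
NR [-0.1798 -0.1127]
NL [-0.1579  0.14  ]
winR [-0.1759 -0.0623]
winL [-0.1605  0.0914]
FLb [-0.0363  0.124 ]
```

```bash
python3 -m jog '[[[-2,0,2],[0,0,0],1],[[-4,0,4],[0,0,0],1],[[-6,0,4],[0,0,0],1],[[-8,0,4],[0,0,0],1],[[-9.5,0,3.5],[0,0,0],1],[[-11,0,3],[0,0,0],1],[[-12.5,0,2.5],[0,0,0],1],[[-14,0,2.5],[0,0,0],1],[[-15.5,0,2.5],[0,0,0],1],[[-17,0,2.5],[0,0,0],1],[[-18.5,0,2.5],[0,0,0],1],[[-20,0,2.5],[0,0,0],1]]'; python3 -c "
from h import *
s=bot.read_state();print(bay(s['position']),s['position'][2],s['force'])"
python3 -m jog '[[[-1,0,-0.2],[0,0,0],1],[[-2,0,-0.4],[0,0,0],1],[[-3,0,-0.6],[0,0,0],1],[[-4,0,-0.8],[0,0,0],1],[[-5,0,-1],[0,0,0],1],[[-6,0,-1],[0,0,0],1],[[-6,0,-1],[0,0,0],1]]'; python3 -c "
from h import *
s=bot.read_state();print(bay(s['position']),s['position'][2],s['force'])"
```

```text
time_s: 20.97
position: [0.5152, -0.03, 0.0321]
tcp_rot: [[-0.991, 0.136, -0.001], [0.136, 0.991, 0.0], [0.001, -0.0, -1.0]]
force: [-4.7, -0.7, -0.8]
opening: 0.006
[-0.1842 -0.0952] 0.03210809240924425 [-4.7217 -0.6908 -0.8167]
time_s: 21.55
position: [0.5217, -0.0308, 0.0331]
tcp_rot: [[-0.991, 0.136, 0.0], [0.136, 0.991, -0.0], [-0.0, -0.0, -1.0]]
force: [-3.5, -0.8, -1.3]
opening: 0.01
[-0.1776 -0.0951] 0.033136236214244344 [-3.5371 -0.7845 -1.3018]
```

```bash
python3 -m jog '[[[12,0,0],[0,0,0],1],[[20,3,0],[0,0,0],1],[[20,40,0],[0,0,0],1],[[20,80,0],[0,0,0],1],[[20,120,0],[0,0,0],1],[[20,160,0],[0,0,0],1],[[20,195,0],[0,0,0],1],[[20,210,0],[0,0,0],1],[[14,210,0],[0,0,0],1],[[8,210,0],[0,0,0],1],[[5,210,0],[0,0,0],1],[[4,210,0],[0,0,0],1]]'; python3 -c "
from h import *
s=bot.read_state();print(bay(s['position']),s['position'][2],s['force'])"
python3 -m jog '[[[-1.5,0,0],[0,0,0],1],[[-3,0,0],[0,0,0],1],[[-4.5,0,0],[0,0,0],1],[[-6,0,-0.2],[0,0,0],1],[[-7.5,0,-0.4],[0,0,0],1],[[-9,0,-0.8],[0,0,0],1],[[-10.5,0,-1.2],[0,0,0],1],[[-12,0,-1.5],[0,0,0],1],[[-13,0,-1.7],[0,0,0],1],[[-14,0,-1.9],[0,0,0],1],[[-15,0,-2],[0,0,0],1],[[-16,0,-2],[0,0,0],1]]'; python3 -c "
from h import *
s=bot.read_state();print(bay(s['position']),s['position'][2],s['force'])"
```

```text
time_s: 22.55
position: [0.5475, 0.1768, 0.0333]
tcp_rot: [[-0.99, 0.138, 0.002], [0.138, 0.99, 0.0], [-0.002, 0.0, -1.0]]
force: [-0.1, 0.1, 0.2]
opening: 0.006
[-0.1802  0.1141] 0.03333237667111673 [-0.1489  0.1351  0.1567]
time_s: 23.55
position: [0.5614, 0.176, 0.035]
tcp_rot: [[-0.991, 0.136, -0.001], [0.136, 0.991, 0.0], [0.001, 0.0, -1.0]]
force: [-2.8, 1.6, -1.8]
opening: 0.005
[-0.1663  0.1152] 0.03497957520913911 [-2.799   1.6026 -1.801 ]
```

Left is at -0.166. Now the right post.

```bash
python3 -m jog '[[[15,0,1],[0,0,0],1],[[25,-3,1],[0,0,0],1],[[25,-40,1],[0,0,0],1],[[25,-80,1],[0,0,0],1],[[25,-120,1],[0,0,0],1],[[25,-160,1],[0,0,0],1],[[25,-195,1],[0,0,0],1],[[25,-210,1],[0,0,0],1],[[21,-210,2],[0,0,0],1],[[19,-210,2],[0,0,0],1],[[18,-210,2],[0,0,0],1],[[17,-210,2],[0,0,0],1]]';python3 -c "
from h import *
s=bot.read_state();print(bay(s['position']),s['position'][2],s['force'])"
python3 -m jog '[[[-1.5,0,0],[0,0,0],1],[[-3,0,0],[0,0,0],1],[[-4.5,0,0],[0,0,0],1],[[-6,0,-0.2],[0,0,0],1],[[-7.5,0,-0.4],[0,0,0],1],[[-9,0,-0.8],[0,0,0],1],[[-10.5,0,-1.2],[0,0,0],1],[[-12,0,-1.5],[0,0,0],1],[[-13.5,0,-1.7],[0,0,0],1],[[-15,0,-1.9],[0,0,0],1],[[-16.5,0,-2],[0,0,0],1],[[-18,0,-2],[0,0,0],1]]'; python3 -c "
from h import *
s=bot.read_state();print(bay(s['position']),s['position'][2],s['force'])"
```

```text
time_s: 24.55
position: [0.5174, -0.0292, 0.0334]
tcp_rot: [[-0.991, 0.134, 0.002], [0.134, 0.991, -0.0], [-0.002, -0.0, -1.0]]
force: [0.1, 0.1, 0.1]
opening: 0.005
[-0.1821 -0.094 ] 0.03335208615044852 [0.0796 0.0594 0.0572]
time_s: 25.55
position: [0.5339, -0.0326, 0.035]
tcp_rot: [[-0.991, 0.136, -0.001], [0.136, 0.991, -0.0], [0.001, -0.0, -1.0]]
force: [-5.3, -2.1, -1.4]
opening: 0.008
[-0.1653 -0.0953] 0.03504773785615609 [-5.2938 -2.0696 -1.4037]
```

```bash
python3 -m jog '[[[12,0,1],[0,0,0],1],[[20,3,1],[0,0,0],1],[[20,40,1],[0,0,0],1],[[20,80,1],[0,0,0],1],[[20,120,1],[0,0,0],1],[[20,160,1],[0,0,0],1],[[20,195,1],[0,0,0],1],[[20,210,1],[0,0,0],1],[[14,210,1],[0,0,0],1],[[10,210,1],[0,0,0],1],[[7,210,1],[0,0,0],1],[[6,210,1],[0,0,0],1]]'; python3 -c "
from h import *
s=bot.read_state();print(bay(s['position']),s['position'][2],s['force'])"
python3 -m jog '[[[-1.5,0,0],[0,0,0],1],[[-3,0,0],[0,0,0],1],[[-4.5,0,0],[0,0,0],1],[[-6,0,-0.2],[0,0,0],1],[[-7,0,-0.4],[0,0,0],1],[[-8,0,-0.8],[0,0,0],1],[[-9,0,-1.2],[0,0,0],1],[[-10,0,-1.5],[0,0,0],1],[[-11,0,-1.7],[0,0,0],1],[[-12,0,-1.9],[0,0,0],1],[[-13,0,-2],[0,0,0],1],[[-14,0,-2],[0,0,0],1]]'; python3 -c "
from h import *
s=bot.read_state();print(bay(s['position']),s['position'][2],s['force'])"
python3 -m jog '[[[-1,0,-0.2],[0,0,0],1],[[-2,0,-0.4],[0,0,0],1],[[-3,0,-0.6],[0,0,0],1],[[-4,0,-0.8],[0,0,0],1],[[-4,0,-0.8],[0,0,0],1]]'; python3 - <<'E'
from h import *
s=bot.read_state();print(bay(s['position']),s['position'][2],s['force'])
im=vision.capture("scene");cv2.imwrite("pics/s5.png",cv2.resize(im[170:290,215:365,::-1],None,fx=5,fy=5,interpolation=cv2.INTER_CUBIC))
E
```

```text
time_s: 26.55
position: [0.5582, 0.1753, 0.0343]
tcp_rot: [[-0.99, 0.138, 0.002], [0.138, 0.99, 0.0], [-0.002, 0.0, -1.0]]
force: [0.7, 0.3, -0.9]
opening: 0.004
[-0.1695  0.1141] 0.03433522167183584 [ 0.652   0.3346 -0.8794]
time_s: 27.55
position: [0.5706, 0.1749, 0.036]
tcp_rot: [[-0.991, 0.136, -0.0], [0.136, 0.991, 0.0], [0.0, 0.0, -1.0]]
force: [-2.8, 2.6, -1.7]
opening: 0.004
[-0.1571  0.1153] 0.036041556598606445 [-2.7955  2.6491 -1.7029]
time_s: 27.97
position: [0.5721, 0.1745, 0.0364]
tcp_rot: [[-0.991, 0.136, -0.006], [0.136, 0.991, 0.0], [0.006, -0.0, -1.0]]
force: [-6.6, 4.3, -0.6]
opening: 0.008
[-0.1556  0.1152] 0.03638997456033061 [-6.6021  4.289  -0.6065]
```

View pics/s5.png

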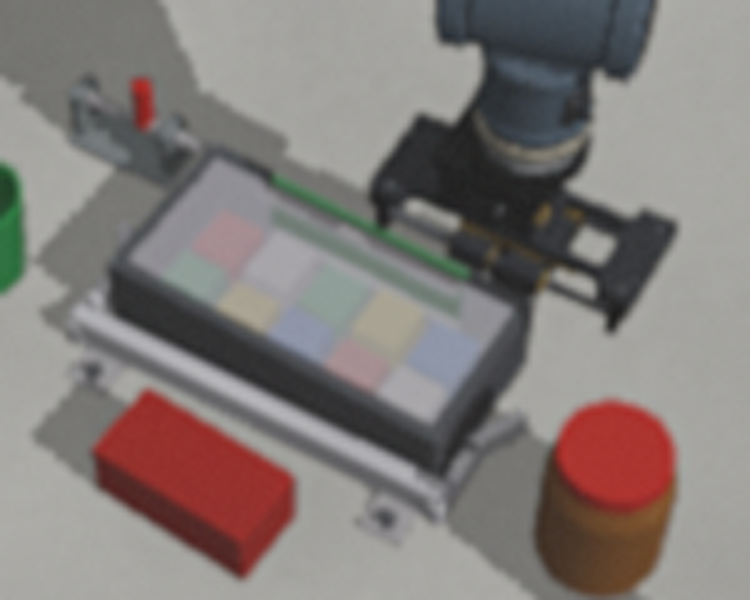

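```bash
python3 - <<'E'
from h import *
show(dict(FR=(112,270),FL=(437,438),NR=(212,148),NL=(530,308)),.07)
E
```

```text
FR [-0.0256 -0.1192]
FL [-0.0194  0.1323]
NR [-0.1507 -0.1181]
NL [-0.1396  0.1379]
```

```bash
python3 -m jog '[[[15,0,1],[0,0,0],1],[[28,-3,1],[0,0,0],1],[[28,-40,1],[0,0,0],1],[[28,-80,1],[0,0,0],1],[[28,-120,1],[0,0,0],1],[[28,-160,1],[0,0,0],1],[[28,-195,1],[0,0,0],1],[[28,-212,1],[0,0,0],1],[[24,-212,2],[0,0,0],1],[[20,-212,3],[0,0,0],1],[[18,-212,4],[0,0,0],1],[[17,-212,4],[0,0,0],1]]';python3 -c "
from h import *
s=bot.read_state();print(bay(s['position']),s['position'][2],s['force'])"
python3 -m jog '[[[-1.5,0,0],[0,0,0],1],[[-3,0,0],[0,0,0],1],[[-4.5,0,0],[0,0,0],1],[[-6,0,-0.2],[0,0,0],1],[[-7,0,-0.4],[0,0,0],1],[[-8,0,-0.8],[0,0,0],1],[[-9,0,-1.2],[0,0,0],1],[[-10,0,-1.5],[0,0,0],1],[[-11,0,-1.7],[0,0,0],1],[[-12,0,-1.9],[0,0,0],1],[[-13,0,-2],[0,0,0],1],[[-14,0,-2],[0,0,0],1]]'; python3 -c "
from h import *
s=bot.read_state();print(bay(s['position']),s['position'][2],s['force'])"
python3 -m jog '[[[-1,0,-0.2],[0,0,0],1],[[-2,0,-0.4],[0,0,0],1],[[-3,0,-0.6],[0,0,0],1],[[-4,0,-0.8],[0,0,0],1],[[-4,0,-0.8],[0,0,0],1]]'; python3 - <<'E'
from h import *
s=bot.read_state();print(bay(s['position']),s['position'][2],s['force'])
E
```

```text
time_s: 29.02
position: [0.5305, -0.0332, 0.033]
tcp_rot: [[-0.991, 0.134, 0.002], [0.134, 0.991, -0.001], [-0.002, -0.0, -1.0]]
force: [-0.6, -0.2, 0.5]
opening: 0.001
[-0.1686 -0.0962] 0.03302762101996991 [-0.6463 -0.2375  0.5202]
time_s: 30.02
position: [0.5427, -0.0359, 0.0349]
tcp_rot: [[-0.991, 0.136, -0.001], [0.136, 0.991, -0.0], [0.001, -0.0, -1.0]]
force: [-4.2, -2.1, -0.6]
opening: 0.009
[-0.1562 -0.0973] 0.03489758912859379 [-4.2005 -2.1362 -0.5912]
time_s: 30.43
position: [0.5448, -0.036, 0.0353]
tcp_rot: [[-0.991, 0.135, -0.005], [0.135, 0.991, 0.001], [0.005, -0.0, -1.0]]
force: [-7.1, -2.0, -1.2]
opening: 0.009
[-0.1541 -0.0971] 0.035304022041869165 [-7.1402 -2.0234 -1.1594]
```

```bash
python3 -m jog '[[[-1,0,-0.2],[0,0,0],1],[[-2,0,-0.4],[0,0,0],1],[[-3,0,-0.5],[0,0,0],1],[[-3,0,-0.5],[0,0,0],1]]'; python3 -c "
from h import *
s=bot.read_state();print(bay(s['position']),s['position'][2],s['force'])"
python3 -m jog '[[[-1,0,-0.2],[0,0,0],1],[[-2,0,-0.4],[0,0,0],1],[[-3,0,-0.5],[0,0,0],1],[[-3,0,-0.5],[0,0,0],1]]'; python3 -c "
from h import *
s=bot.read_state();print(bay(s['position']),s['position'][2],s['force'])"
```

```text
time_s: 30.77
position: [0.5447, -0.0359, 0.0354]
tcp_rot: [[-0.991, 0.135, -0.011], [0.135, 0.991, 0.002], [0.011, 0.0, -1.0]]
force: [-11.2, -3.4, 0.2]
opening: 0.001
[-0.1542 -0.097 ] 0.035350191289292995 [-11.1729  -3.4359   0.2354]
time_s: 31.1
position: [0.5446, -0.0359, 0.0354]
tcp_rot: [[-0.991, 0.134, -0.018], [0.134, 0.991, 0.003], [0.018, 0.0, -1.0]]
force: [-14.7, -2.8, 2.2]
opening: 0.002
[-0.1543 -0.097 ] 0.03540814861259106 [-14.7011  -2.7557   2.2262]
```

```bash
python3 -m jog '[[[12,0,0],[0,0,0],1],[[28,0,0],[0,0,0],1],[[30,40,0],[0,0,0],1],[[30,80,0],[0,0,0],1],[[30,120,0],[0,0,0],1],[[30,160,0],[0,0,0],1],[[30,195,0],[0,0,0],1],[[30,212,0],[0,0,0],1],[[24,212,0],[0,0,0],1],[[20,212,1],[0,0,0],1],[[18,212,1],[0,0,0],1],[[17,212,1],[0,0,0],1]]'; python3 -c "
from h import *
s=bot.read_state();print(bay(s['position']),s['position'][2],s['force'])"
python3 -m jog '[[[-1,0,0],[0,0,0],1],[[-2,0,0],[0,0,0],1],[[-3,0,0],[0,0,0],1],[[-4,0,0],[0,0,0],1],[[-5,0,-0.2],[0,0,0],1],[[-6,0,-0.4],[0,0,0],1],[[-7,0,-0.8],[0,0,0],1],[[-8,0,-1],[0,0,0],1],[[-9,0,-1.2],[0,0,0],1],[[-10,0,-1.5],[0,0,0],1],[[-11,0,-1.8],[0,0,0],1],[[-11,0,-1.8],[0,0,0],1]]'; python3 -c "
from h import *
s=bot.read_state();print(bay(s['position']),s['position'][2],s['force'],s['tcp_rot'][2,0])"
python3 -m jog '[[[-1,0,-0.2],[0,0,0],1],[[-2,0,-0.4],[0,0,0],1],[[-3,0,-0.5],[0,0,0],1],[[-4,0,-0.5],[0,0,0],1],[[-4,0,-0.5],[0,0,0],1]]'; python3 -c "
from h import *
s=bot.read_state();print(bay(s['position']),s['position'][2],s['force'],s['tcp_rot'][2,0])"
```

```text
time_s: 32.1
position: [0.5662, 0.1741, 0.0359]
tcp_rot: [[-0.99, 0.138, 0.002], [0.138, 0.99, 0.0], [-0.002, 0.0, -1.0]]
force: [0.0, -0.8, -0.8]
opening: -0.0
[-0.1614  0.114 ] 0.03589612089965433 [ 0.005  -0.7764 -0.7707]
time_s: 33.1
position: [0.5733, 0.1743, 0.0368]
tcp_rot: [[-0.991, 0.136, -0.005], [0.136, 0.991, 0.0], [0.005, -0.0, -1.0]]
force: [-5.4, 2.6, -0.9]
opening: 0.006
[-0.1543  0.1151] 0.03675804870838874 [-5.3655  2.5975 -0.8707] 0.005081609082371141
time_s: 33.52
position: [0.5731, 0.1743, 0.0368]
tcp_rot: [[-0.991, 0.136, -0.014], [0.136, 0.991, 0.0], [0.014, -0.001, -1.0]]
force: [-11.4, 4.4, 3.0]
opening: 0.01
[-0.1545  0.1151] 0.03680057822073856 [-11.4029   4.402    3.0466] 0.013539345617381557
```

```bash
python3 -m jog '[[[-1,0,-0.2],[0,0,0],1],[[-2,0,-0.4],[0,0,0],1],[[-3,0,-0.5],[0,0,0],1],[[-3,0,-0.5],[0,0,0],1]]'; python3 -c "
from h import *
s=bot.read_state();print(bay(s['position']),s['position'][2],s['force'],s['tcp_rot'][2,0])"
python3 -m jog '[[[12,0,1],[0,0,0],1],[[32,-1,1],[0,0,0],1],[[34,-40,1],[0,0,0],1],[[34,-80,1],[0,0,0],1],[[34,-120,1],[0,0,0],1],[[34,-160,1],[0,0,0],1],[[34,-195,1],[0,0,0],1],[[34,-212,1],[0,0,0],1],[[28,-212,2],[0,0,0],1],[[22,-212,3],[0,0,0],1],[[19,-212,4],[0,0,0],1],[[18,-212,4],[0,0,0],1]]'
python3 -m jog '[[[-1,0,0],[0,0,0],1],[[-2,0,0],[0,0,0],1],[[-3,0,0],[0,0,0],1],[[-4,0,0],[0,0,0],1],[[-5,0,-0.2],[0,0,0],1],[[-6,0,-0.4],[0,0,0],1],[[-7,0,-0.8],[0,0,0],1],[[-8,0,-1],[0,0,0],1],[[-9,0,-1.2],[0,0,0],1],[[-10,0,-1.5],[0,0,0],1],[[-11,0,-1.8],[0,0,0],1],[[-12,0,-1.8],[0,0,0],1]]'; python3 -c "
from h import *
s=bot.read_state();print(bay(s['position']),s['position'][2],s['force'],s['tcp_rot'][2,0])"
python3 -m jog '[[[-1,0,-0.2],[0,0,0],1],[[-2,0,-0.4],[0,0,0],1],[[-3,0,-0.5],[0,0,0],1],[[-4,0,-0.5],[0,0,0],1],[[-4,0,-0.5],[0,0,0],1]]'; python3 -c "
from h import *
s=bot.read_state();print(bay(s['position']),s['position'][2],s['force'],s['tcp_rot'][2,0])"
```

```text
time_s: 33.85
position: [0.573, 0.1742, 0.0369]
tcp_rot: [[-0.991, 0.136, -0.02], [0.136, 0.991, 0.001], [0.02, -0.002, -1.0]]
force: [-14.6, 5.7, 4.3]
opening: 0.002
[-0.1546  0.115 ] 0.036858407645219714 [-14.5735   5.7427   4.3018] 0.019819380157315936
time_s: 34.85
position: [0.5377, -0.034, 0.0345]
tcp_rot: [[-0.991, 0.134, 0.002], [0.134, 0.991, -0.001], [-0.002, -0.0, -1.0]]
force: [-0.6, 0.4, 0.4]
opening: 0.008
time_s: 35.85
position: [0.545, -0.036, 0.0358]
tcp_rot: [[-0.991, 0.135, -0.006], [0.135, 0.991, 0.001], [0.006, 0.0, -1.0]]
force: [-7.7, -1.9, 2.2]
opening: 0.001
[-0.1539 -0.0971] 0.035800725409062616 [-7.6987 -1.9348  2.2415] 0.006435025907569801
time_s: 36.27
position: [0.5448, -0.0359, 0.0359]
tcp_rot: [[-0.991, 0.135, -0.015], [0.135, 0.991, 0.002], [0.015, 0.0, -1.0]]
force: [-11.7, -1.8, 3.5]
opening: 0.004
[-0.1541 -0.097 ] 0.035856285937058904 [-11.6783  -1.8363   3.534 ] 0.015205574605033979
```

```bash
python3 -m jog '[[[20,0,-5],[0,0,0],1],[[40,0,-30],[0,0,0],1],[[40,0,-65],[0,0,0],1],[[40,-30,-80],[0,0,0],1],[[40,-70,-80],[0,0,0],1],[[35,-110,-80],[0,0,0],1],[[25,-140,-80],[0,0,0],1],[[18,-146,-80],[0,0,0],1],[[18,-146,-80],[0,0,0],1],[[18,-146,-80],[0,0,0],1]]'; python3 - <<'E'
from h import *
s=bot.read_state();print(bay(s['position']),s['position'],s['tcp_rot'],s['force'])
im=vision.capture("side");cv2.imwrite("pics/d6.png",cv2.resize(im[160:280,200:350,::-1],None,fx=5,fy=5,interpolation=cv2.INTER_CUBIC))
E
```

```text
time_s: 37.1
position: [0.5143, -0.1789, 0.1168]
tcp_rot: [[-0.991, 0.137, 0.0], [0.137, 0.991, 0.001], [-0.0, 0.001, -1.0]]
force: [-0.1, -0.2, -0.0]
opening: 0.006
[-0.1649 -0.2428] [ 0.5143 -0.1789  0.1168] [[-0.9906  0.1369  0.0003]
 [ 0.1369  0.9906  0.0005]
 [-0.0002  0.0006 -1.    ]] [-0.0758 -0.2037 -0.0276]
```

View pics/d6.png

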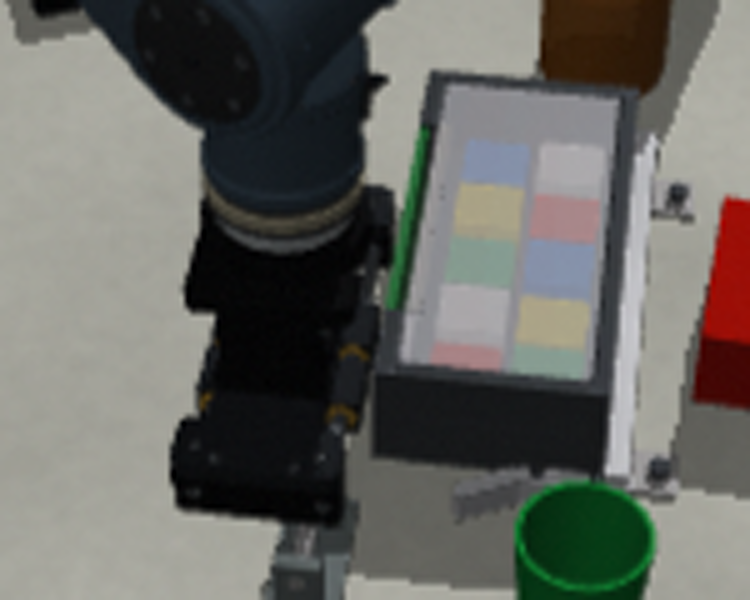

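The showcase lies parallel to and against the bar at (620,300), and the gripper is right of and above the guide. Next I lower and push the knob.

```bash
python3 -m jog '[[[0,0,20],[0,0,0],1],[[0,0,40],[0,0,0],1],[[0,0,50],[0,0,0],1],[[0,0,53],[0,0,0],1],[[0,5,53],[0,0,0],1],[[0,10,53],[0,0,0],1],[[0,15,53],[0,0,0],1],[[0,19,53],[0,0,0],1],[[0,22,53],[0,0,0],1],[[0,25,53],[0,0,0],1],[[0,28,53],[0,0,0],1],[[0,31,53],[0,0,0],1]]'; python3 -c "
from h import *
s=bot.read_state();print(bay(s['position']),s['position'][2],s['force'])"
python3 -m jog '[[[0,3,0],[0,0,0],1],[[0,6,0],[0,0,0],1],[[0,9,0],[0,0,0],1],[[0,12,0],[0,0,0],1],[[0,15,0],[0,0,0],1]]'; python3 -c "
from h import *
s=bot.read_state();print(bay(s['position']),s['position'][2],s['force'])"
```

```text
time_s: 38.15
position: [0.5185, -0.1482, 0.064]
tcp_rot: [[-0.991, 0.136, 0.0], [0.136, 0.991, -0.0], [-0.0, -0.0, -1.0]]
force: [1.1, 0.3, 0.4]
opening: 0.009
[-0.1649 -0.2118] 0.06403313784826722 [1.1418 0.3277 0.4353]
time_s: 38.57
position: [0.5204, -0.1336, 0.0638]
tcp_rot: [[-0.991, 0.136, 0.0], [0.136, 0.991, -0.001], [-0.0, -0.001, -1.0]]
force: [-0.4, -1.8, 0.5]
opening: 0.001
[-0.165  -0.1971] 0.06384100531948284 [-0.4341 -1.777   0.5036]
```

```bash
python3 -m jog '[[[0,3,0],[0,0,0],1],[[0,6,0],[0,0,0],1],[[0,9,0],[0,0,0],1],[[0,12,0],[0,0,0],1],[[0,15,0],[0,0,0],1],[[0,18,0],[0,0,0],1],[[0,21,0],[0,0,0],1],[[0,24,0],[0,0,0],1],[[0,27,0],[0,0,0],1],[[0,30,0],[0,0,0],1]]'; python3 -c "
from h import *
s=bot.read_state();print(bay(s['position']),s['position'][2],s['force'])"
python3 -m jog '[[[0,1.5,0],[0,0,0],1],[[0,3,0],[0,0,0],1],[[0,4.5,0],[0,0,0],1],[[0,6,0],[0,0,0],1],[[0,7.5,0],[0,0,0],1],[[0,9,0],[0,0,0],1],[[0,10,0],[0,0,0],1],[[0,10,0],[0,0,0],1]]'; python3 -c "
from h import *
s=bot.read_state();print(bay(s['position']),s['position'][2],s['force'])"
```

```text
time_s: 39.4
position: [0.5244, -0.1034, 0.0638]
tcp_rot: [[-0.991, 0.136, -0.0], [0.136, 0.991, 0.0], [0.0, 0.0, -1.0]]
force: [-1.3, -2.5, 1.2]
opening: 0.009
[-0.1651 -0.1667] 0.06376883009909651 [-1.3243 -2.531   1.1585]
time_s: 40.07
position: [0.5254, -0.098, 0.0639]
tcp_rot: [[-0.991, 0.132, -0.001], [0.132, 0.991, -0.007], [0.0, -0.007, -1.0]]
force: [-6.3, -16.1, 1.7]
opening: 0.004
[-0.1649 -0.1611] 0.06392338379651358 [ -6.2526 -16.1465   1.6649]
```

```bash
python3 -m jog '[[[0,-10,0],[0,0,0],1],[[0,-30,0],[0,0,0],1],[[0,-40,-15],[0,0,0],1],[[0,-45,-50],[0,0,0],1],[[20,-45,-90],[0,0,0],1],[[60,-45,-130],[0,0,0],1],[[90,-35,-160],[0,0,0],1],[[90,-20,-190],[0,0,0],1],[[90,0,-200],[0,0,0],1],[[90,0,-200],[0,0,0],1],[[90,0,-200],[0,0,0],1]]'; python3 - <<'E'
from h import *
s=bot.read_state();print(bay(s['position']),s['position'],s['force'])
im=vision.capture("wrist");np.savez("w2.npz",p=s["position"],R=s["tcp_rot"])
sc=vision.capture("scene");cv2.imwrite("pics/s7.png",cv2.resize(sc[170:290,215:365,::-1],None,fx=5,fy=5,interpolation=cv2.INTER_CUBIC))
cv2.imwrite("pics/w7.png",cv2.resize(im[:,:,::-1],(800,600),interpolation=cv2.INTER_CUBIC))
E
```

```text
time_s: 40.98
position: [0.4371, -0.0808, 0.2649]
tcp_rot: [[-0.991, 0.134, 0.003], [0.134, 0.991, -0.001], [-0.003, -0.0, -1.0]]
force: [-0.4, -0.4, -0.4]
opening: 0.001
[-0.2546 -0.1562] [ 0.4371 -0.0808  0.2649] [-0.4072 -0.4001 -0.3992]
```

View pics/s7.png

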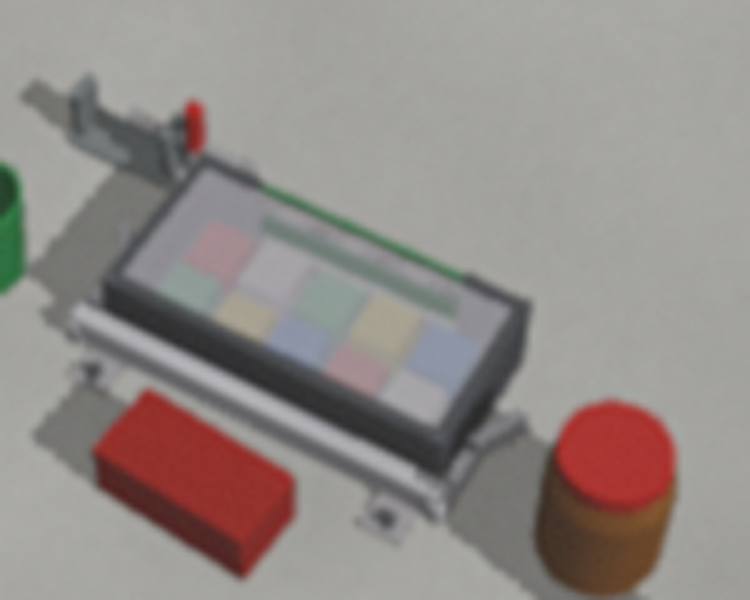

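The knob moved from (142,82) to (195,103) and the showcase's far edge lies along the bar. I'll quantify the bolt travel and the edge angle.

```bash
python3 - <<'E'
from h import *
show(dict(k0=(142,82),k1=(195,105)),.084)
show(dict(FR=(107,275),FL=(437,440),NR=(207,160),NL=(530,308)),.07)
a=cv2.imread("pics/c1.png");b=cv2.imread("pics/s7.png")
for im in(a,b):
    h=cv2.cvtColor(im[60:170,100:240],cv2.COLOR_BGR2HSV)
    m=((h[...,0]<8)|(h[...,0]>172))&(h[...,1]>150)&(h[...,2]>90)
    n,_,st,c=cv2.connectedComponentsWithStats(m.astype(np.uint8));i=1+st[1:,4].argmax()
    u,v=c[i]+[100,60];print(st[i],bay(plane("scene",*c5(u,v),.07)))
E
```

```text
k0 [-0.1682 -0.1877]
k1 [-0.1688 -0.1431]
FR [-0.0204 -0.1198]
FL [-0.0181  0.133 ]
NR [-0.1396 -0.1153]
NL [-0.1396  0.1379]
[ 36  22  14  43 441] [-0.1617 -0.1842]
[ 88  45  13  43 471] [-0.1617 -0.1403]
```

View pics/w7.png

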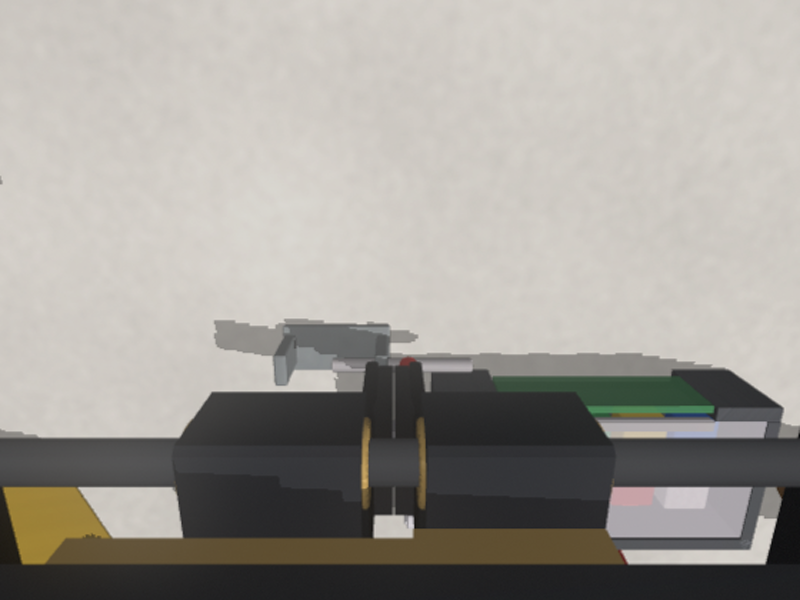

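The rod reaches in front of the near face, with its tip at about (472,366) and the guide's left end at (390,325). I'll measure these.

```bash
python3 - <<'E'
from h import *
d=np.load("w2.npz");f=lambda u,v:((u+.5)*.7-.5,(v+.5)*.7-.5)
for k,u,v,z in(("rodtip",472,366,.04),("knobaxis~",408,363,.06),("guideLbase",390,325,.0),("guideLtop",390,350,.052),("guideRtop",278,383,.052),("rodRear",334,366,.04)):
    print(k,bay(wplane(*f(u,v),z,d["p"],d["R"])))
E
```

```text
rodtip [-0.1624 -0.0933]
knobaxis~ [-0.1738 -0.1445]
guideLbase [-0.1823 -0.1584]
guideLtop [-0.181 -0.158]
guideRtop [-0.1533 -0.2448]
rodRear [-0.1623 -0.2024]
```

```bash
python3 -c "
from rig import bot
s=bot.read_state();print(s['time_s'],s['force']);print(bot.hand_in())"
```

```text
41.0833 [ 0.42045079 -0.14304907  0.51368447]
the job is handed in; nothing more can be done
None
```

I walked the showcase into its bay by pushing the two steel posts in turn and pressed it against the stop bar. I then slid the bolt across, let go, and handed in at 41.1 s with the robot clear of everything.

**Showcase:** Pressed to about 12–16 N on each post, both sides stopped dead at the same depth: bay x −154.1 mm on the right and −154.6 mm on the left, in my estimated bay frame. That places the bar's near face at about −15 mm, which matches the camera. In the last picture the near edge is parallel to the bar, and the far edge reads about 0.5° off, which is within picture noise. No reading went over about 17 N. Forces were only read between moves, so brief peaks are not covered. At its closest, a finger was about 5 mm from the window by my estimate.

**Bolt:** It moved against about 2–3 N, then stopped hard at about 17 N. The rod tip measured bay y −93 mm, against −95 mm expected for fully across.

**One disagreement:** The cameras showed only about 45 mm of bolt travel, not 55 mm. The knob and rod tip first measured 12–13 mm further across than a fully drawn-back bolt would be. So I think the bolt started partly across, apart from a few millimetres of measuring offset. I did not push it a second time to confirm.

I did not measure the other objects again. The jar and carton looked unmoved in the last scene picture, as did the visible part of the cup. The card reader, stapler and tin were not in that crop, and the arm was not steered near them.

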